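# Hold a spring-tip probe square on the mark of an inclined plane

### The arm

A 6-joint arm with a two-finger parallel gripper is mounted at the origin on a cart in front of the work surface, level with it; the furniture and walls round the work are solid. World frame = base frame: x ahead of the robot, y to its left, z up, the work surface at z = 0. Lengths are in m, angles in rad, forces in N, time in s.
With the tool pointing down it reaches from about 0.375 to 0.975 m from the base axis. Payload 3.8 kg.
Tool frame: the origin (TCP) lies midway between the tips of the shut fingers; the grasp point (between the pads) lies 19 mm behind it; z points along the fingers, y is the line along which they close (so a half turn about z gives the same grasp; the last joint's range is limited). The gripper opens to 85 mm and grips with 20 to 120 N. Pads are 22 mm wide; open, the fingers measure 114 mm over their backs; the gripper's body (76 mm by 85 mm) begins 54 mm behind the grasp point. The pads swing forward as they close: fully open they stand 13 mm farther back than shut.
Start: joints at [-1.155, 0.264, 1.604, -0, 1.274, -0.037], TCP at [0.295, -0.607, 0.231] pointing down, gripper open.
Joint ranges: [-2.63, 2.63], [-0.94, 2.18], [0.31, 2.57], [-1.31, 4.45], [0, 2.66], [-2.55, 2.55]. Speed limits (rad/s): [2.57, 2.57, 3.14, 3.14, 3.14, 3.14].

### API

Orientations are given as a rotation vector (axis times angle).
In Python, from workcell import read_state, vision, ticket gives the robot as it stands. The module is installed in compiled form; this text tells all that it offers.
- The arm moves only by the tool jog_arm, never from a script. Its arguments are lists of equal length, an entry for each row: "turn": the turn, a rotation vector about the tool's x, y, z in rad, a list of three; "delta_pos": the shift along the tool's x, y, z in m, a list of three; "gripper": the finger opening in m, from 0 to 0.0854. In form: {"turn": [[rx, ry, rz], ...], "delta_pos": [[dx, dy, dz], ...], "gripper": [gripper, ...]}. A call has 1 to 20 rows; each row shifts and turns the commanded pose from where the row before left it, along the tool's axes as they then stand; what a row does not reach is not made up. A row lasts 1/12 s, in which the tool goes at most 41.7 mm and 7.16 degrees, less where a joint would pass 70% of its speed; a pose out of reach is approached as far as the arm can. A call with a gripper value outside its range is refused whole. The fingers move at their own pace and stop on an object; "grip_force" is the grip in N (left out, the last holds). Time passes only in rows, so rows that do not move let the fingers close. It gives the time, the measured TCP pose, the force, the opening and the grip force at its end, in the units of the state.
- read_state(): the state, without advancing time (a new reading comes with each control period).
- vision.read_camera(name): name is "scene" or "top" or "wrist"; returns the picture (420x560x3 uint8, red, green, blue); there is no depth.
- vision.calibration(name): a dict with "vfov" (degrees; the focal length in pixels is half the picture's height over the tangent of half this angle, whatever the lens; pixels are square), "cx", "cy" (the principal point, pixels), "dist" ([k1, k2, p1, p2, k3] as OpenCV has them; the pictures are not rectified), "R" (3x3) and "t" (3): a world point X has camera coordinates R X + t; the wrist camera has in their place "mount" (4x4, takes a point from camera to tool coordinates, whose origin is the TCP and whose axes are the flange's). Camera axes: x right, y down, z forward; pixel columns grow to the right and rows downward; lengths in m; the calibration is good to about 2 mm. A picture is of the moment at which its call begins: read the wrist's pose just before it. calibration takes no time and is no camera call.
- ticket.finish_job(): hands the job in; it is judged then, once.
The state is a dict: "time": time; "q": joint angles; "joint_vel": joint speeds; "joint_torque": joint torques, N m; "tool_pos": TCP position; "tcp_rot": TCP orientation; "wrist_force": force on the tool from outside, world axes, zero at the start; "torque": the same for the moment, N m; "width": opening from 0.0 (shut) to 1.0 (fully open); "grip_force": force on a finger pad.
Only numpy, scipy, OpenCV 4.12 (cv2) and the standard library are available. Lean on these libraries where they do the work, as an engineer would, in place of code of your own. Each camera call takes 0.05 s, during which the arm holds its last target. There are 200 camera calls.

### The job

Take the spring-tip probe out of its rest, pass its stem down through the hole of the guide bracket on the inclined plane, and hold its tip on the marked cross under the hole, square to the sloping face, pressing gently so that the spring tip is pushed in about halfway. Finish while still holding the probe there, in the gripper; do not let go, and leave the other things on the trolley where they are.

Things in the scene. Friction and masses are not known exactly. Their poses are not given: they have to be found in the camera images.
- probe: Loose hand probe, about 130 g, upright in its rest at first. Square aluminium handle 22 x 22 x 62 mm, black cap; below it a steel stem, 9 mm diameter, 55 mm long, then a brass spring tip (7 mm ball end) sticking out 14 mm unpressed. Origin: centre of the handle's lower end (shoulder); z from tip to cap: handle 0 to 62 mm, stem end -55, unpressed tip -69; x, y square to the handle's flats.
- plunger (a joint): How far the spring tip is pushed into the stem, in m: 0 fully out, 0.008 fully in (stop). The spring pushes with 0.8 N at 0, about 2.4 N at 0.004 and 4 N at 0.008.
- probe_point (a point): Foremost point of the probe's brass tip (moves with the spring tip).
- rest: Probe rest, fixed: open-fronted stand 60 x 60 mm and 85 mm high; its top plate (8 mm thick) has a 14 mm hole in the middle in which the stem hangs, the probe's shoulder resting on the plate's top. Origin: centre of the underside, z up.
- face: Fixed aluminium plate, 115 x 80 mm, the sloping face of a small inclined plane: tilted 20 degrees, rising away from the robot. Origin: the marked spot on its surface, a dark scribed cross (22 mm across) with a 10 mm ring, 45 mm above the trolley top; z points square out of the face, x up the slope, y across.
- eyelet (a point): Centre of the upper mouth of the guide hole: round, 16 mm diameter, straight over the mark, 48 mm out along the face's z axis. It is in a dark steel plate parallel to the face (face frame: x -20 to 51, y -18 to 18, z 42 to 48 mm), fixed, carried by a post at x 39 to 51 mm up the slope.
- mug: White mug, 78 mm wide, 101 mm high, bystander. Origin at the centre of its underside.
- tape_roll: Roll of black tape, 62 mm wide and 19 mm high, bystander. Origin at its underside.
- fuse_box: Small cardboard box 38 x 58 x 18 mm, bystander. Origin at its underside.
- battery: Block battery 18 x 27 x 47 mm, standing, bystander. Origin at its underside.
- brass_mass: Slotted round mass, 38 mm wide and 11 mm high, bystander. Origin at its underside.
- terminal_block: White four-way terminal strip 16 x 48 x 17 mm, bystander. Origin at its underside.
Things that resemble listed ones, but are neither listed nor needed, are in the scene too. What is shaped like the rest but orange is not meant. There is more than one size of the probe; the job needs the smaller.

How it is judged:
On the way, in this order (a step that is already met when the one before it is completed fails the run):
1. the probe is lifted clear of its rest (z of probe_point in the frame of rest above 0.088 m and contact force between the fingers and probe above 1 N), for 0.1 s.
2. the probe's tip is through the guide hole (z of probe_point in the frame of face between -0.002 and 0.04 m and x of probe_point in the frame of face between -0.01 and 0.01 m and y of probe_point in the frame of face between -0.01 and 0.01 m and angle between the z axis of probe and the z axis of face, either way round below 0.35 rad), for 0.1 s.
At the end, for the whole second after the job is handed in: The probe, still gripped and at rest, has its tip within 5 mm of the mark under the guide hole, its axis within 0.10 rad of square to the face, the spring tip 1.5 to 6.8 mm in, 0.5 to 10 N between probe and plane; bystanders within 30 mm of where they stood (distance between probe_point and face below 0.005 m and angle between the z axis of probe and the z axis of face, either way round below 0.1 rad and value of joint plunger between 0.0015 and 0.0068 m and contact force between probe and face between 0.5 and 10 N and contact force between the fingers and probe above 1 N and linear speed of probe below 0.02 m/s and distance of each of mug, tape_roll, fuse_box, battery, brass_mass, terminal_block from where it was at the start of the episode below 0.03 m); the arm keeps its last pose, push and grip.
It fails at once if the probe is pressed on the inclined plane or its bracket with more than 25 N (contact force between probe and face above 25 N).
It fails at once if a bystander is pushed away by more than 30 mm (distance of any of mug, tape_roll, fuse_box, battery, brass_mass, terminal_block from where it was at the start of the episode above 0.03 m).
It also fails if it takes over 43 s, if anything falls off the work surface, if the arm or the gripper's body presses on something with over 40 N, if the wrist force passes 120 N, or if a joint passes its speed limit or range.

## Working session

There is one attempt and no reset: what is moved stays moved. The work goes in short steps, Python scripts to look and compute and a tool call to move; the robot and the scene stay as the last step left them, time stands still between calls to the robot, and variables do not carry over. Pictures are saved under pics/ and viewed, at most 10 in all, crops included, and the job is handed in when it is done.

Besides the shell and the picture viewer there is one more tool, called after "Call:" in YAML: its name, and indented under it one key for each argument. jog_arm: Moves the arm, as the interface text tells. Its arguments: {"type":"object","properties":{"turn":{"type":"array","items":{"type":"array","items":{"type":"number"}}},"delta_pos":{"type":"array","items":{"type":"array","items":{"type":"number"}}},"gripper":{"type":"array","items":{"type":"number"}},"grip_force":{"type":"number"}},"required":["turn","delta_pos","gripper"]}

```bash
mkdir -p pics; cat > h.py <<'E'
import numpy as np, cv2
from scipy.spatial.transform import Rotation as Ro
from workcell import read_state, vision, ticket
def cam(name, st=None):
    c=vision.calibration(name); f=210/np.tan(np.radians(c["vfov"])/2)
    K=np.array([[f,0,c["cx"]],[0,f,c["cy"]],[0,0,1]]); d=np.array(c["dist"],float)
    if name=="wrist":
        T=np.eye(4);T[:3,:3]=Ro.from_rotvec(st["tcp_rot"]).as_matrix();T[:3,3]=st["tool_pos"]
        M=np.linalg.inv(T@np.array(c["mount"]));R,t=M[:3,:3],M[:3,3]
    else: R,t=np.array(c["R"]),np.array(c["t"])
    return K,d,R,t
def ray(C,px):
    K,d,R,t=C; u=cv2.undistortPoints(np.array([[px]],float),K,d)[0,0]
    v=R.T@np.array([u[0],u[1],1]); return -R.T@t, v/np.linalg.norm(v)
def onz(C,px,z):
    o,v=ray(C,px); return o+v*(z-o[2])/v[2]
def proj(C,X):
    K,d,R,t=C; return cv2.projectPoints(np.atleast_2d(np.array(X,float)),cv2.Rodrigues(R)[0],t,K,d)[0][:,0]
def tri(rays):
    A=np.zeros((3,3));b=np.zeros(3)
    for o,v in rays: P=np.eye(3)-np.outer(v,v);A+=P;b+=P@o
    X=np.linalg.solve(A,b); return X,[np.linalg.norm((np.eye(3)-np.outer(v,v))@(X-o)) for o,v in rays]
def save(im,n): cv2.imwrite("pics/"+n,im[...,::-1])
E
python3 - <<'E'
from h import *
a=vision.read_camera("scene");b=vision.read_camera("top")
np.savez("first.npz",a=a,b=b)
save(a,"s.png");save(b,"t.png")
print(read_state())
for n in("scene","top"):
    C=cam(n);print(n,-C[2].T@C[3],C[0][0,0],C[1])
E
```

```text
{'time': 0.1, 'q': array([-1.15491860e+00,  2.64707318e-01,  1.60525763e+00, -9.70354653e-06,
        1.27366479e+00, -3.68918567e-02]), 'joint_vel': array([-0.00112514, -0.00173673, -0.00275048, -0.00035439, -0.00060273,
        0.00113217]), 'joint_torque': array([ 6.79843615e-04, -5.16705322e+01, -3.68590379e+01, -6.82872314e-05,
        6.27639267e-03, -4.44943240e-06]), 'tool_pos': array([ 0.29501841, -0.60638399,  0.23005571]), 'tcp_rot': array([-3.05948352e+00, -7.04705110e-01,  6.16642280e-04]), 'wrist_force': array([-0.3066461 ,  0.46417422,  0.22630399]), 'torque': array([0.00270618, 0.01560664, 0.0038143 ]), 'grip_force': 0.0, 'width': 1.0001160631724946}
scene [-0.03158417 -0.98189322  0.46206099] 412.9137378630612 [-0.0448776  0.         0.         0.         0.       ]
top [ 0.39517742 -0.27152752  1.18042592] 468.99785485975247 [-0.02482218  0.          0.          0.          0.        ]
```

View pics/s.png

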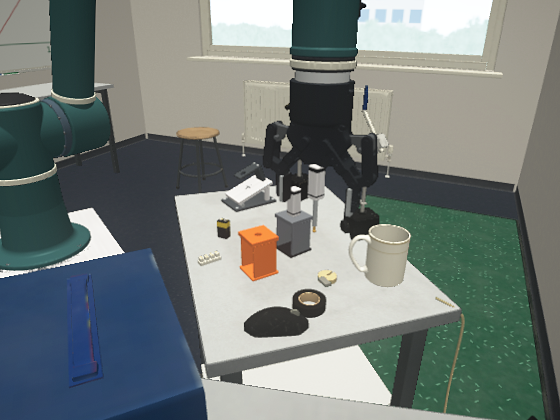

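View pics/t.png

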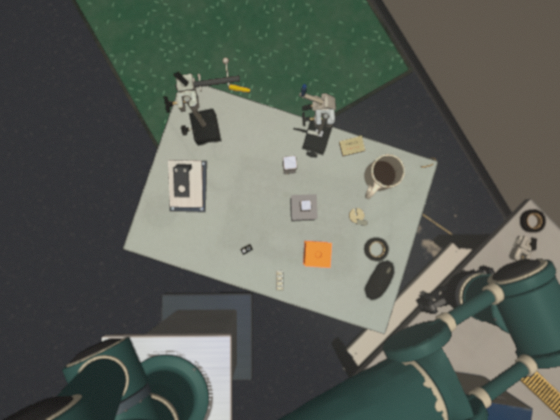

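The scene view shows the orange decoy (258,252), the grey rest with a probe (294,230), another probe behind it (316,185) and the inclined plane (248,190). The top view shows the grey rest at (304,207), a probe cap at (306,206), another cap at (290,163), the incline at (187,186), and the mug, tape and other bystanders.

```bash
python3 - <<'E'
from h import *
z=np.load("first.npz");T=cam("top");S=cam("scene")
print("tcp in top",proj(T,[[0.295,-0.607,0.231]]),"scene",proj(S,[[0.295,-0.607,0.231]]))
for n,p,h in [("restprobe cap",(306,206),.147),("rest",(304,207),.085),("other cap",(290,163),.1),("orange",(318,254),.085),("hole",(181,187),.09),("mug",(386,172),.1),("battery",(246,249),.047),("tape",(376,249),.019),("term",(280,280),.017),("yellow",(352,146),.018),("brass",(358,215),.011),("g1",(205,127),.1),("g2",(318,137),.1)]:
    print(n,onz(T,p,h).round(3),proj(S,onz(T,p,h)).round(0))
a=z['a'][150:290,190:350];b=z['b'][80:270,140:340]
A=cv2.resize(a,(560,490),interpolation=cv2.INTER_CUBIC)
save(cv2.resize(z['a'][140:290,190:390],(800,600),interpolation=cv2.INTER_CUBIC),"s2.png")
save(cv2.resize(b,None,fx=3,fy=3,interpolation=cv2.INTER_CUBIC),"t2.png")
E
```

```text
tcp in top [[439.79778235 283.40913272]] scene [[315.65362938 214.5893012 ]]
restprobe cap [ 0.459 -0.342  0.147] [[293. 188.]]
rest [ 0.461 -0.342  0.085] [[293. 215.]]
other cap [ 0.562 -0.309  0.1  ] [[319. 193.]]
orange [ 0.351 -0.374  0.085] [[258. 234.]]
hole [ 0.509 -0.056  0.09 ] [[244. 172.]]
mug [ 0.541 -0.533  0.1  ] [[387. 232.]]
battery [ 0.363 -0.204  0.047] [[223. 219.]]
tape [ 0.359 -0.524  0.019] [[308. 298.]]
term [ 0.285 -0.285  0.017] [[209. 255.]]
yellow [ 0.618 -0.469  0.018] [[383. 245.]]
brass [ 0.444 -0.482  0.011] [[328. 275.]]
g1 [ 0.648 -0.112  0.1  ] [[297. 165.]]
g2 [ 0.623 -0.375  0.1  ] [[358. 197.]]
```

View pics/s2.png

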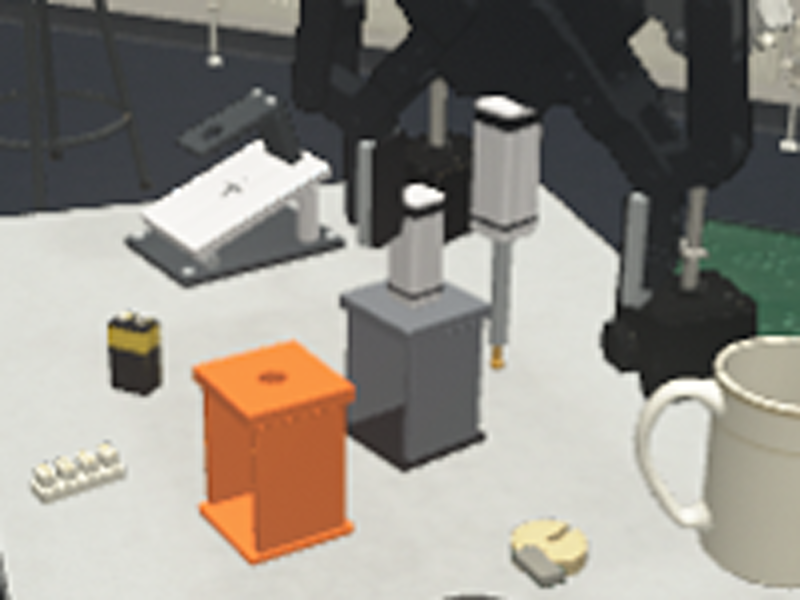

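View pics/t2.png

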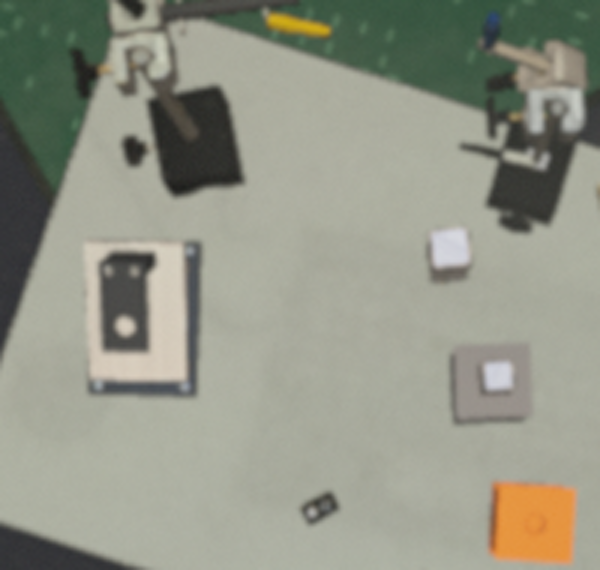

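Scene crop: the smaller probe sits in the grey rest. The larger one stands free behind it, and the cross on the face is visible at scene px ≈(247,187). Top crop: cap at (306,205), guide hole at (182,189), with its post up the slope at (183,167).

```bash
python3 - <<'E'
from h import *
z=np.load("first.npz");T=cam("top");S=cam("scene");b=z['b']
c=vision.calibration("wrist");print(np.array(c["mount"]).round(4),c["vfov"],c["cx"],c["cy"],c["dist"])
print(b[205,306],b[215,296],b[200,199],b[189,182],b[180,180])
# cap: near-white blob
def blob(m,box):
    x0,y0,x1,y1=box;mm=np.zeros_like(m);mm[y0:y1,x0:x1]=m[y0:y1,x0:x1]
    cs,_=cv2.findContours(mm.astype(np.uint8),0,1);return max(cs,key=cv2.contourArea)
m=(b.min(2)>185)
for box,h in [((296,196,316,216),.147),((280,150,300,175),.16)]:
    r=cv2.boxPoints(cv2.minAreaRect(blob(m,box)));W=np.array([onz(T,p,h) for p in r])
    e=np.diff(np.vstack([W,W[:1]]),axis=0)
    print("cap",r.mean(0),W.mean(0).round(4),np.linalg.norm(e,axis=1).round(4),np.degrees(np.arctan2(e[:,1],e[:,0]))%90)
q=np.array([[452,347],[528,345],[531,420],[455,423]])/3+[140,80]
W=np.array([onz(T,p,.085) for p in q]);e=np.diff(np.vstack([W,W[:1]]),axis=0)
print("rest",W.mean(0),np.linalg.norm(e,axis=1).round(4),np.degrees(np.arctan2(e[:,1],e[:,0]))%90)
# guide plate dark: corners crop
q=np.array([[100,265],[148,268],[148,351],[102,350]])/3+[140,80]
W=np.array([onz(T,p,.09) for p in q]);e=np.diff(np.vstack([W,W[:1]]),axis=0)
print("guide",W.round(3),np.linalg.norm(e,axis=1).round(4),np.degrees(np.arctan2(e[:,1],e[:,0])))
mark=onz(S,(247.5,187),.045);print("mark",mark)
print("eyelet",onz(T,(181.8,188.7),.045+.048*.94))
E
```

```text
[[-5.000e-04 -9.485e-01 -3.168e-01  8.190e-02]
 [ 1.000e+00 -6.000e-04  2.000e-04  7.000e-04]
 [-3.000e-04 -3.168e-01  9.485e-01 -1.434e-01]
 [ 0.000e+00  0.000e+00  0.000e+00  1.000e+00]] 59.93708720161473 277.65582053522456 210.1556836369317 [0.00254897 0.         0.         0.         0.        ]
[208 210 217] [152 146 140] [214 203 187] [211 201 186] [75 75 72]
cap [306.  204.5] [ 0.4626 -0.3425  0.147 ] [0.0177 0.0155 0.0177 0.0155] [89.66319411 89.36990463 89.64243465 89.43253091]
cap [289.71536 161.72311] [ 0.556  -0.3068  0.16  ] [0.0245 0.0255 0.0245 0.0255] [6.97049546 6.55420078 6.92646538 6.64319009]
rest [ 0.45867768 -0.34158107  0.085     ] [0.0595 0.0587 0.0594 0.0594] [1.19027385 1.61181845 1.86319877 1.77588317]
guide [[ 0.553 -0.037  0.09 ]
 [ 0.55  -0.075  0.09 ]
 [ 0.485 -0.075  0.09 ]
 [ 0.486 -0.039  0.09 ]] [0.0374 0.0648 0.0356 0.0664] [ -93.90788386 -179.6636619    88.41014471    1.8005097 ]
mark [ 0.51880333 -0.05753069  0.045     ]
eyelet [ 0.50488342 -0.0574469   0.09012   ]
```

Call:
jog_arm:
  turn:
    - [0,0,0.108]
    - [0,0,0.108]
    - [0,0,0.108]
    - [0,0,0.108]
    - [0,0,0]
    - [0,0,0]
    - [0,0,0]
    - [0,0,0]
    - [0,0,0]
    - [0,0,0]
    - [0,0,0]
    - [0,0,0]
    - [0,0,0]
    - [0,0,0]
    - [0,0,0]
    - [0,0,0]
  delta_pos:
    - [0,0,-0.005]
    - [0,0,-0.005]
    - [0,0,0]
    - [0,0,0]
    - [0.0165,-0.0264,0]
    - [0.0165,-0.0264,0]
    - [0.0165,-0.0264,0]
    - [0.0165,-0.0264,0]
    - [0.0165,-0.0264,0]
    - [0.0165,-0.0264,0]
    - [0.0165,-0.0264,0]
    - [0.0165,-0.0264,0]
    - [0.0165,-0.0264,0]
    - [0.0165,-0.0264,0]
    - [0,0,0]
    - [0,0,0]
  gripper: [0.085,0.085,0.085,0.085,0.085,0.085,0.085,0.085,0.085,0.085,0.085,0.085,0.085,0.085,0.085,0.085]

```text
time: 1.43
tool_pos: [0.4552, -0.3381, 0.2408]
tcp_rot: [-3.141, -0.038, 0.001]
wrist_force: [-0.6, -0.6, 0.5]
width: 0.996
grip_force: 0.0
```

```bash
python3 - <<'E'
from h import *
st=read_state();w=vision.read_camera("wrist");np.savez("w1.npz",w=w)
print(st["tool_pos"],Ro.from_rotvec(st["tcp_rot"]).as_matrix().round(4),st["time"])
C=cam("wrist",st);print(proj(C,[[.461,-.342,.147],[.46,-.342,.085]]))
save(w,"w1.png")
E
```

```text
[ 0.45522888 -0.33810681  0.2408404 ] [[ 9.997e-01  2.400e-02 -7.000e-04]
 [ 2.400e-02 -9.997e-01  3.000e-04]
 [-7.000e-04 -3.000e-04 -1.000e+00]] 1.4333
[[282.82224045 206.28187772]
 [281.80737182 184.90000044]]
```

View pics/w1.png

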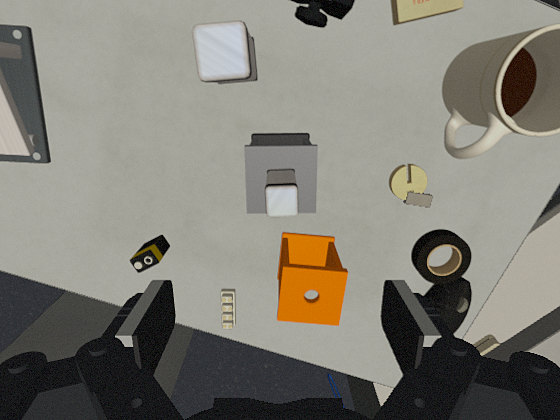

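The wrist view shows the cap in the grey rest at about (282,200) and the rest plate corners at (246,145), (316,145), (316,213) and (247,213). The predicted cap position is within about 6 px.

```bash
python3 - <<'E'
from h import *
w=np.load("w1.npz")["w"];st=read_state();C=cam("wrist",st)
def show(n,m,h):
    cs,_=cv2.findContours(m.astype(np.uint8),0,1);c=max(cs,key=cv2.contourArea)
    r=cv2.boxPoints(cv2.minAreaRect(c));W=np.array([onz(C,p,h) for p in r]);e=np.diff(np.vstack([W,W[:1]]),axis=0)
    print(n,r.round(0).tolist(),W.mean(0).round(4),np.linalg.norm(e,axis=1).round(4),((np.degrees(np.arctan2(e[:,1],e[:,0]))+45)%90-45).round(1))
m=np.zeros(w.shape[:2],bool);m[178:222,255:310]=(w[178:222,255:310].min(2)>195)
show("cap",m,.147)
q=[(246,145),(316.5,145),(316.5,213),(247,213)];W=np.array([onz(C,p,.085) for p in q]);print("rest",W.round(4),W.mean(0))
print(w[165,256],w[200,282],w[180,282])
E
```

```text
cap [[267.0, 203.0], [278.0, 189.0], [280.0, 191.0], [270.0, 205.0]] [ 0.467  -0.3368  0.147 ] [0.012  0.0023 0.012  0.0024] [-34.7 -36.5 -34.5 -37.1]
rest [[ 0.4924 -0.313   0.085 ]
 [ 0.4937 -0.3706  0.085 ]
 [ 0.435  -0.3739  0.085 ]
 [ 0.4337 -0.3135  0.085 ]] [ 0.46368954 -0.34276489  0.085     ]
[135 136 131] [195 200 201] [110 107 103]
```

```bash
python3 - <<'E'
from h import *
w=np.load("w1.npz")["w"];st=read_state();C=cam("wrist",st)
m=np.zeros(w.shape[:2],np.uint8);m[178:225,255:310]=(w[178:225,255:310].min(2)>165)
m[213:,]*=(w[213:].min(2)<0.0).astype(np.uint8)*0+1
cs,_=cv2.findContours(m,0,1);c=max(cs,key=cv2.contourArea);print(cv2.boundingRect(c))
x,y,a,b=cv2.boundingRect(c)
W=np.array([onz(C,p,.147) for p in [(x,y),(x+a,y),(x+a,y+b),(x,y+b)]]);print(W.round(4),W.mean(0))
r=cv2.minAreaRect(c);print(r)
E
```

```text
(266, 187, 31, 29)
[[ 0.4738 -0.3314  0.147 ]
 [ 0.4743 -0.3523  0.147 ]
 [ 0.4536 -0.3531  0.147 ]
 [ 0.4532 -0.3317  0.147 ]] [ 0.46373601 -0.3421112   0.147     ]
((281.0, 201.0), (28.0, 30.0), 90.0)
```

Call:
jog_arm:
  turn:
    - [0,0,0]
    - [0,0,0]
    - [0,0,0]
    - [0,0,0]
    - [0,0,0]
    - [0,0,0]
    - [0,0,0]
    - [0,0,0]
  delta_pos:
    - [0.0042,0.0022,0]
    - [0.0042,0.0021,0.024]
    - [0,0,0.03]
    - [0,0,0.03]
    - [0,0,0.03]
    - [0,0,0.02]
    - [0,0,0.01]
    - [0,0,0]
  gripper: [0.085,0.085,0.085,0.085,0.085,0.085,0.085,0.085]

```text
time: 2.15
tool_pos: [0.4609, -0.3434, 0.094]
tcp_rot: [-3.138, -0.03, 0.007]
wrist_force: [-0.8, 0.3, 0.1]
width: 0.994
grip_force: 0.0
```

Call:
jog_arm:
  turn:
    - [0,0,0]
    - [0,0,0]
    - [0,0,0]
    - [0,0,0]
    - [0,0,0]
    - [0,0,0]
    - [0,0,0]
    - [0,0,0]
    - [0,0,0]
    - [0,0,0]
  delta_pos:
    - [0,0,0]
    - [0,0,0]
    - [0,0,0]
    - [0,0,0]
    - [0,0,0]
    - [0,0,0]
    - [0,0,0]
    - [0,0,0]
    - [0,0,0]
    - [0,0,0]
  gripper: [0.06,0.045,0.035,0.03,0.026,0.022,0.018,0.014,0.012,0.012]
  grip_force: 50

```text
time: 2.98
tool_pos: [0.4639, -0.3429, 0.0985]
tcp_rot: [-3.141, -0.033, -0.002]
wrist_force: [-0.4, 4.9, 6.5]
width: 0.25
grip_force: 49.2
```

Call:
jog_arm:
  turn:
    - [0,0,0]
    - [0,0,0]
    - [0,0,0]
    - [0,0,0]
    - [0,0,0]
    - [0,0,0]
    - [0,0,0]
    - [0,0,0]
  delta_pos:
    - [0,0,-0.01]
    - [0,0,-0.02]
    - [0,0,-0.025]
    - [0,0,-0.025]
    - [0,0,-0.025]
    - [0,0,-0.025]
    - [0,0,-0.02]
    - [0,0,0]
  gripper: [0.012,0.012,0.012,0.012,0.012,0.012,0.012,0.012]

```text
time: 3.65
tool_pos: [0.4655, -0.3459, 0.2535]
tcp_rot: [3.134, 0.033, 0.012]
wrist_force: [0.0, -0.2, -0.8]
width: 0.252
grip_force: 49.6
```

Call:
jog_arm:
  turn:
    - [0,0,0]
    - [0,0,0]
    - [0,0,0]
    - [0,0,0]
    - [0,0,0]
    - [0,0,0]
    - [0,0,0]
    - [0,0,0]
    - [0,0,0]
    - [0,0,0]
    - [0,0,0]
    - [0,0.0698,0]
    - [0,0.0698,0]
    - [0,0.0698,0]
    - [0,0.0698,0]
    - [0,0.0698,0]
    - [0,0,0]
    - [0,0,0]
    - [0,0,0]
  delta_pos:
    - [0,-0.012,0]
    - [0,-0.024,0]
    - [0,-0.028,0]
    - [0,-0.028,0]
    - [0,-0.028,0]
    - [0,-0.028,0]
    - [0,-0.028,0]
    - [0,-0.028,0]
    - [0,-0.028,0]
    - [0,-0.028,0]
    - [0,-0.024,0]
    - [0,0,0]
    - [0,0,0]
    - [0,0,0]
    - [0,0,0]
    - [0,0,0]
    - [0,0,0]
    - [0,0,0]
    - [0,0,0]
  gripper: [0.012,0.012,0.012,0.012,0.012,0.012,0.012,0.012,0.012,0.012,0.012,0.012,0.012,0.012,0.012,0.012,0.012,0.012,0.012]

```text
time: 5.23
tool_pos: [0.4569, -0.0596, 0.2464]
tcp_rot: [-3.091, -0.032, -0.541]
wrist_force: [0.9, -0.1, -2.3]
width: 0.252
grip_force: 49.7
```

```bash
python3 - <<'E'
from h import *
st=read_state();w=vision.read_camera("wrist");s=vision.read_camera("scene");np.savez("w2.npz",w=w,s=s,p=st["tool_pos"],r=st["tcp_rot"])
print(st["tool_pos"],Ro.from_rotvec(st["tcp_rot"]).as_matrix().round(4),st["time"])
C=cam("wrist",st);n=np.array([-np.sin(np.radians(20)),0,np.cos(np.radians(20))]);m=np.array([.5188,-.0575,.045])
print(proj(C,[m,m+.048*n,st["tool_pos"]]).round(1),proj(cam("scene"),[m,m+.048*n,st["tool_pos"]]).round(1))
sc=cv2.resize(s[110:215,190:330],(560,420),interpolation=cv2.INTER_CUBIC)
save(w,"w2.png");save(sc,"s3.png")
E
```

```text
[ 0.45689138 -0.05959339  0.24641509] [[ 9.404e-01  2.070e-02  3.396e-01]
 [ 1.940e-02 -9.998e-01  7.400e-03]
 [ 3.396e-01 -3.000e-04 -9.406e-01]] 5.2333
[[276.3 186. ]
 [275.7 200. ]
 [276.5 284. ]] [[247.5 187. ]
 [241.9 172.7]
 [224.6 117.1]]
```

View pics/w2.png

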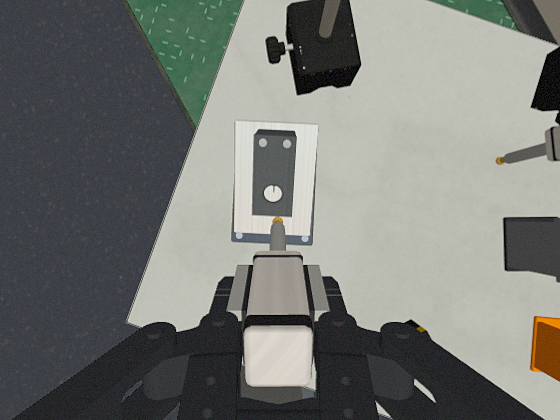

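View pics/s3.png

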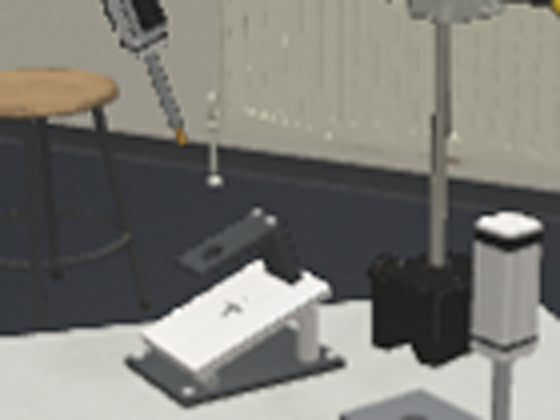

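The wrist view shows the hole at (273,193) with the cross arm visible through it, the brass tip at (278,220), and the guide plate midline from (275.5,131) to (272.5,216). The scene crop shows the probe held firmly and tilted, with the cross at full-frame px ≈(247.5,187.3).

```bash
python3 - <<'E'
from h import *
z=np.load("w2.npz");w=z["w"];st=dict(tool_pos=z["p"],tcp_rot=z["r"]);C=cam("wrist",st);T=cam("top");S=cam("scene")
R=Ro.from_rotvec(z["r"]).as_matrix();p=z["p"]
def bl(m,x0,y0,x1,y1):
    k=np.zeros(m.shape,np.uint8);k[y0:y1,x0:x1]=m[y0:y1,x0:x1];cs,_=cv2.findContours(k,0,1);c=max(cs,key=cv2.contourArea);return c
c=bl(w.min(2)>130,262,182,285,205);(hx,hy),r=cv2.minEnclosingCircle(c);M=cv2.moments(c);print("hole",hx,hy,r,M["m10"]/M["m00"],M["m01"]/M["m00"],cv2.boundingRect(c))
rgb=w.astype(int);c2=bl((rgb[...,0]-rgb[...,2])>60,265,205,290,235);print("tip",cv2.boundingRect(c2),c2.mean((0,1)))
print("pred tip ball centre",proj(C,[p+R[:,2]*.052]))
s20,c20=np.sin(np.radians(20)),np.cos(np.radians(20))
oT,vT=ray(T,(181.8,188.7));oW,vW=ray(C,(hx,hy));oS,vS=ray(S,(247.5,187.3))
X,e=tri([(oT,vT),(oW,vW)]);print("hole tri top+wrist",X.round(4),e)
print("hole wrist on z .0873",onz(C,(hx,hy),.045+.045*c20),"top",onz(T,(181.8,188.7),.0873))
print("mark scene",onz(S,(247.5,187.3),.045))
# yaw from plate edges on plane z48
n=np.array([-s20,0,c20]);E0=onz(C,(hx,hy),.0873)+.003*n
def onp(px): o,v=ray(C,px);return o+v*(n@(E0-o))/(n@v)
P=[onp(q) for q in [(254,134),(296.5,136),(293,216),(252,215)]]
for a in P: print(a.round(4))
d=(P[0]+P[1]-P[2]-P[3])/2;print("yaw mid",np.degrees(np.arctan2(d[1],d[0])),np.linalg.norm(d))
for q in [(235,122),(318,124),(313.5,235),(233,234)]:
    n0=np.array([.5188,-.0575,.045]);o,v=ray(C,q);print("face",(o+v*(n@(n0-o))/(n@v)).round(4))
E
```

```text
hole 272.5 192.5 8.860122680664062 272.4206730769231 193.15705128205127 (264, 185, 18, 17)
tip (273, 217, 10, 7) [277.69565217 220.13043478]
pred tip ball centre [[276.70613362 238.35651532]]
hole tri top+wrist [ 0.5085 -0.054   0.0712] [np.float64(0.0017627789246870479), np.float64(0.0017627789246867215)]
hole wrist on z .0873 [ 0.5091165  -0.05449675  0.08728617] top [ 0.50516717 -0.0568932   0.0873    ]
mark scene [ 0.51760695 -0.05949286  0.045     ]
[ 0.5561 -0.0384  0.1076]
[ 0.5552 -0.0738  0.1073]
[ 0.4887 -0.0732  0.0831]
[ 0.4889 -0.0365  0.0831]
yaw mid -1.0861148941570602 0.07110321096745839
face [ 0.5768 -0.0173  0.0661]
face [ 0.5765 -0.0959  0.066 ]
face [ 0.4698 -0.0974  0.0272]
face [ 0.4691 -0.0131  0.0269]
```

```bash
python3 - <<'E'
from h import *
z=np.load("w2.npz");w=z["w"];st=dict(tool_pos=z["p"],tcp_rot=z["r"]);C=cam("wrist",st);S=cam("scene");T=cam("top")
R=Ro.from_rotvec(z["r"]).as_matrix();p=z["p"]
for d in (-.0485,-.0385,.0135,.0415,.0555):
    X=p+R[:,2]*d;print(d,proj(C,X).round(1),proj(S,X).round(1))
h=.011
print("cap corners",proj(C,[p+R@[sx*h,sy*h,-.0485] for sx,sy in((1,1),(1,-1),(-1,-1),(-1,1))]).round(0).tolist())
print("shoulder corners",proj(C,[p+R@[sx*h,sy*h,.0135] for sx,sy in((1,1),(1,-1),(-1,-1),(-1,1))]).round(0).tolist())
oW,vW=ray(C,(277.7,220));oS,vS=ray(S,(190+182/4,110+137/4))
X,e=tri([(oW,vW),(oS,vS)]);print("tip tool frame",R.T@(X-p),e)
save(cv2.resize(w[200:400,180:380],(600,600),interpolation=cv2.INTER_CUBIC),"w2c.png")
E
```

```text
-0.0485 [[276.1 361.7]] [[217.8  99.2]]
-0.0385 [[276.2 341. ]] [[219.2 102.9]]
0.0135 [[276.5 269.7]] [[226.4 121.9]]
0.0415 [[276.7 245.8]] [[230.1 131.7]]
0.0555 [[276.7 236. ]] [[232.  136.5]]
cap corners [[312.0, 333.0], [240.0, 333.0], [243.0, 389.0], [310.0, 389.0]]
shoulder corners [[300.0, 249.0], [253.0, 249.0], [254.0, 290.0], [299.0, 290.0]]
tip tool frame [0.00139467 0.00056777 0.07913633] [np.float64(4.753080713156867e-05), np.float64(4.75308071315845e-05)]
```

View pics/w2c.png

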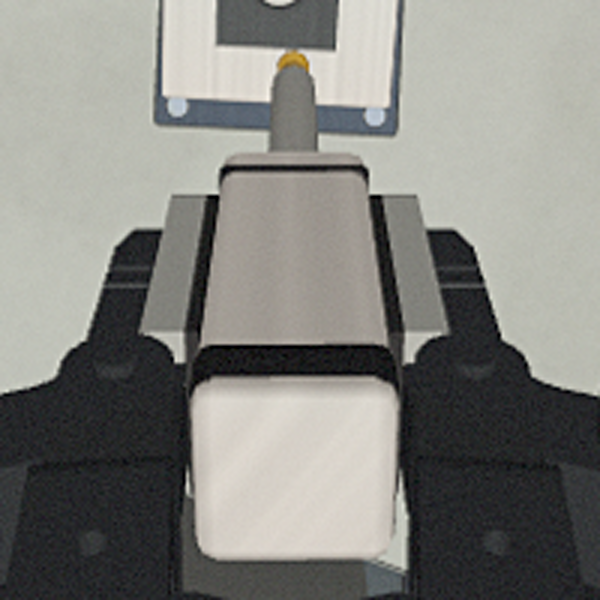

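Call:
jog_arm:
  turn:
    - [-0.013,0,0]
    - [0,0,0]
    - [0,0,0]
    - [0,0,0]
    - [0,0,0]
    - [0,0,0]
    - [0,0,0]
  delta_pos:
    - [-0.0067,-0.0064,0]
    - [0,0,0.01]
    - [0,0,0.02]
    - [0,0,0.02]
    - [0,0,0.012]
    - [0,0,0]
    - [0,0,0]
  gripper: [0.012,0.012,0.012,0.012,0.012,0.012,0.012]

```text
time: 5.92
tool_pos: [0.4719, -0.0537, 0.1853]
tcp_rot: [3.086, 0.029, 0.539]
wrist_force: [-0.5, 0.9, -1.3]
width: 0.251
grip_force: 49.8
```

```bash
python3 - <<'E'
from h import *
st=read_state();w=vision.read_camera("wrist");s=vision.read_camera("scene");np.savez("w3.npz",w=w,s=s,p=st["tool_pos"],r=st["tcp_rot"])
R=Ro.from_rotvec(st["tcp_rot"]).as_matrix();p=st["tool_pos"]
print(p,R.round(4),st["time"],st["wrist_force"])
C=cam("wrist",st)
print("tip,hole,mark",proj(C,[p+R@[.0014,.0006,.079],[.509,-.0547,.0873],[.5245,-.0548,.045]]).round(1))
a=cv2.resize(w[120:270,200:350],(400,400),interpolation=cv2.INTER_CUBIC)
b=cv2.resize(s[120:220,195:295],(400,400),interpolation=cv2.INTER_CUBIC)
save(np.hstack([a,b]),"m3.png")
E
```

```text
[ 0.47190301 -0.05373319  0.18532926] [[ 0.9406  0.0168  0.3391]
 [ 0.0197 -0.9998 -0.0051]
 [ 0.3389  0.0115 -0.9408]] 5.9167 [-0.53225259  0.86339981 -1.30265755]
tip,hole,mark [[277.7 220.1]
 [277.5 207.4]
 [277.3 190.4]]
```

View pics/m3.png

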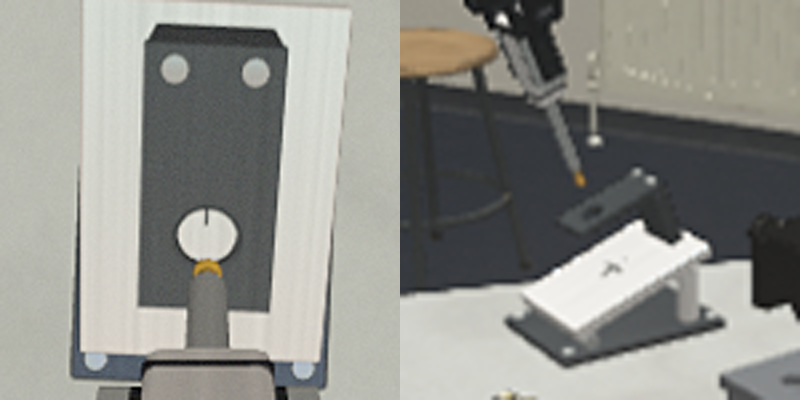

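Left: the tip at (278,220) lines up with the hole at (277.6,207.7), matching the prediction. The visible end of the cross arm also fits the mark at about (277,190). I'll go in.

Call:
jog_arm:
  turn:
    - [0,0,0]
    - [0,0,0]
    - [0,0,0]
    - [0,0,0]
    - [0,0,0]
    - [0,0,0]
    - [0,0,0]
  delta_pos:
    - [0,0,0.008]
    - [0,0,0.008]
    - [0,0,0.008]
    - [0,0,0.008]
    - [0,0,0.008]
    - [0,0,0.005]
    - [0,0,0]
  gripper: [0.012,0.012,0.012,0.012,0.012,0.012,0.012]

```text
time: 6.6
tool_pos: [0.4867, -0.0539, 0.1424]
tcp_rot: [3.086, 0.029, 0.539]
wrist_force: [-0.7, 0.1, -2.5]
width: 0.25
grip_force: 49.8
```

```bash
python3 - <<'E'
from h import *
st=read_state();w=vision.read_camera("wrist");s=vision.read_camera("scene");np.savez("w4.npz",w=w,s=s,p=st["tool_pos"],r=st["tcp_rot"])
R=Ro.from_rotvec(st["tcp_rot"]).as_matrix();p=st["tool_pos"]
print(p,R[:,2],st["time"],st["wrist_force"])
t=p+R@[.0014,.0006,.0825];print("tip",t,"pred px scene",proj(cam("scene"),[t,[.5245,-.0548,.045]]))
a=cv2.resize(w[150:300,200:350],(400,400),interpolation=cv2.INTER_CUBIC)
b=cv2.resize(s[145:210,215:280],(400,400),interpolation=cv2.INTER_CUBIC)
save(np.hstack([a,b]),"m4.png")
E
```

```text
[ 0.48665501 -0.05389629  0.14244031] [ 0.33921043 -0.00522737 -0.940696  ] 6.6 [-0.67655214  0.05018313 -2.53184036]
tip [ 0.51596655 -0.05490026  0.06531447] pred px scene [[245.9232217  180.05659225]
 [248.73661119 186.28726509]]
```

View pics/m4.png

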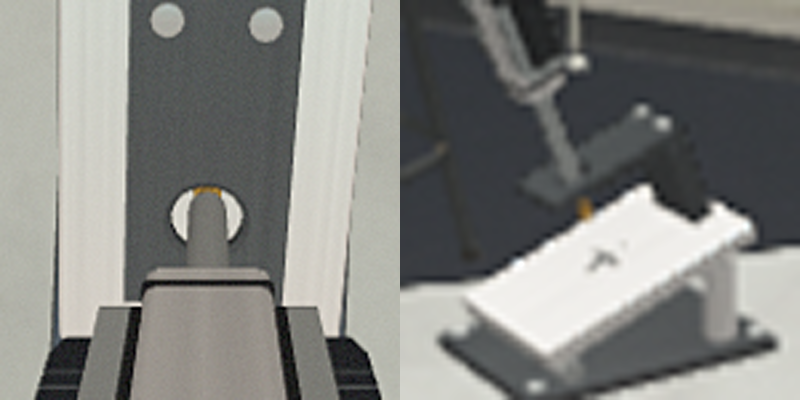

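The stem is centred in the hole in the wrist view. In the scene view the brass tip is at ≈(245.2,179.1) and the cross at (247.7,187.2), so the gap along the axis is about 22–27 mm.

Call:
jog_arm:
  turn:
    - [0,0,0]
    - [0,0,0]
    - [0,0,0]
    - [0,0,0]
    - [0,0,0]
    - [0,0,0]
  delta_pos:
    - [0,0,0.005]
    - [0,0,0.005]
    - [0,0,0.005]
    - [0,0,0.004]
    - [0,0,0]
    - [0,0,0]
  gripper: [0.012,0.012,0.012,0.012,0.012,0.012]

```text
time: 7.2
tool_pos: [0.4937, -0.0542, 0.126]
tcp_rot: [3.085, 0.029, 0.542]
wrist_force: [-0.5, 0.0, -1.4]
width: 0.248
grip_force: 49.8
```

```bash
cat > f.py <<'E'
from h import *
import sys
F=[];P=[]
for i in range(6):
    s=vision.read_camera("scene");st=read_state();F.append(st["wrist_force"]);P.append(st["tool_pos"])
R=Ro.from_rotvec(st["tcp_rot"]).as_matrix();p=np.mean(P,0);f=np.mean(F,0)
n=-R[:,2]
t=p+R@[.0014,.0006,.0825];print("F",f.round(2),np.std(F,0).round(2),"along out",(f@n).round(2),"tip unpressed, face z:",(t-[.5245,-.0548,.045])@[-.342,.006,.94],"t",st["time"],t.round(4))
np.savez(sys.argv[1],s=s)
E
python3 f.py c1.npz
```

```text
F [ 0.02  0.18 -1.38] [0.49 0.58 0.24] along out -1.3 tip unpressed, face z: 0.00471225533703115 t 7.5 [ 0.5237 -0.0554  0.0497]
```

Call:
jog_arm:
  turn:
    - [0,0,0]
    - [0,0,0]
    - [0,0,0]
    - [0,0,0]
  delta_pos:
    - [0,0,0.002]
    - [0,0,0.002]
    - [0,0,0.001]
    - [0,0,0]
  gripper: [0.012,0.012,0.012,0.012]

```text
time: 7.83
tool_pos: [0.496, -0.0543, 0.1219]
tcp_rot: [3.084, 0.029, 0.545]
wrist_force: [-0.7, 0.3, 0.5]
width: 0.248
grip_force: 49.8
```

```bash
python3 f.py c2.npz
```

```text
F [-0.19  0.02 -0.3 ] [0.51 0.67 0.52] along out -0.22 tip unpressed, face z: -0.00031541575666703707 t 8.1333 [ 0.5255 -0.0554  0.045 ]
```

Call:
jog_arm:
  turn:
    - [0,0,0]
    - [0,0,0]
    - [0,0,0]
  delta_pos:
    - [0,0,0.001]
    - [0,0,0.001]
    - [0,0,0]
  gripper: [0.012,0.012,0.012]

```text
time: 8.38
tool_pos: [0.4966, -0.0543, 0.12]
tcp_rot: [3.085, 0.028, 0.545]
wrist_force: [-0.2, -0.4, 1.4]
width: 0.249
grip_force: 49.9
```

```bash
python3 f.py c3.npz; python3 - <<'E'
from h import *
a,b=[np.load(f)["s"][150:205,220:275] for f in("w4.npz","c3.npz")]
save(np.hstack([cv2.resize(i,(400,400),interpolation=cv2.INTER_CUBIC) for i in(a,b)]),"m5.png")
E
```

```text
F [ 0.25 -0.09  0.48] [0.44 0.3  0.61] along out 0.37 tip unpressed, face z: -0.0023400809983023857 t 8.6833 [ 0.5262 -0.0554  0.0431]
```

The contact force rises as the spring should (about 1.7 N at 2.3 mm). I've used all 10 views, so I'll push to half stroke and check the tip against the cross numerically.

Call:
jog_arm:
  turn:
    - [0,0,0]
    - [0,0,0]
    - [0,0,0]
    - [0,0,0]
  delta_pos:
    - [0,0,0.001]
    - [0,0,0.0007]
    - [0,0,0]
    - [0,0,0]
  gripper: [0.012,0.012,0.012,0.012]

```text
time: 9.02
tool_pos: [0.4972, -0.0544, 0.1185]
tcp_rot: [3.085, 0.029, 0.544]
wrist_force: [-0.3, -0.5, 1.3]
width: 0.249
grip_force: 50.0
```

```bash
python3 f.py c4.npz; python3 - <<'E'
from h import *
S=cam("scene")
for f in("w4.npz","c4.npz"):
    s=np.load(f)["s"].astype(int)[165:200,235:262]
    m=s[...,0]-s[...,2];y,x=np.where(m>45);wt=m[y,x]
    print(f,"brass",len(x),(x@wt/wt.sum()+235).round(2),(y@wt/wt.sum()+165).round(2),"ymax",y.max()+165)
s=np.load("first.npz")["a"].astype(int)[178:198,236:262].min(2)
d=np.clip(cv2.medianBlur(s.astype(np.uint8),5).astype(int)-s,0,None);d[d<15]=0;y,x=np.where(d>0)
s4=np.load("c4.npz")["s"].astype(int).min(2)[178:198,236:262]
print(s[4:16,4:20]);print(s4[4:16,4:20])
m=np.array([.5245,-.0548,.045]);print(proj(S,[m,m+[.0094,0,.0034],m+[0,.01,0],m+.0035*np.array([-.342,0,.94])]))
E
```

```text
F [-0.18 -0.36  1.39] [0.5  0.31 0.59] along out 1.37 tip unpressed, face z: -0.004030848689786421 t 9.3167 [ 0.5267 -0.0554  0.0415]
w4.npz brass 5 244.65 178.83 ymax 180
c4.npz brass 4 247.63 185.55 ymax 186
[[ 53  68 146 230 246 242 239 238 239 240 239 239 239 240 241 241]
 [147 216 232 244 240 239 239 240 239 239 240 241 241 241 241 240]
 [233 245 242 239 239 240 241 241 241 241 234 225 242 240 239 238]
 [241 240 239 239 240 237 225 219 233 237 239 231 240 238 238 239]
 [239 239 240 239 240 240 223 164 168 196 236 240 238 238 240 241]
 [240 240 240 240 241 238 196 160 185 162 209 240 239 240 241 241]
 [241 240 240 241 238 211 179 229 236 223 230 241 241 241 242 241]
 [241 241 241 242 240 229 229 241 241 241 242 242 241 241 241 242]
 [241 242 242 241 240 240 240 240 241 242 242 242 241 242 242 244]
 [242 242 240 240 239 240 240 241 242 242 241 242 242 242 244 243]
 [241 240 240 240 240 241 242 242 242 242 242 242 244 243 226 204]
 [240 240 241 241 242 242 242 241 241 242 241 242 242 204 173 157]]
[[ 48  63 135 219 230 149 103 119 188 238 233 232 233 234 234 235]
 [137 203 220 239 234 190 100 102 162 233 235 234 234 234 235 233]
 [221 239 235 233 236 229 162 105 141 227 230 214 236 234 232 231]
 [235 234 233 233 235 233 183  79  95 192 236 224 234 232 231 232]
 [232 232 233 233 234 236 205  67  50 138 233 234 231 231 232 234]
 [233 234 233 233 235 233 181 133 166 141 198 234 233 234 235 235]
 [234 233 233 235 232 199 168 219 230 212 221 235 235 235 235 235]
 [234 234 234 235 233 219 220 235 235 235 236 236 235 235 235 235]
 [235 235 235 234 233 234 233 233 235 235 235 235 235 235 236 238]
 [235 235 234 233 232 233 234 235 236 235 235 235 235 235 238 237]
 [234 233 233 233 234 235 235 235 235 235 235 236 238 237 214 191]
 [233 233 234 234 235 236 235 235 235 235 235 236 235 191 162 147]]
[[248.73661119 186.28726509]
 [251.57420601 184.46385502]
 [246.87053993 185.22956985]
 [248.33896326 185.27243717]]
```

```bash
python3 -c "
from h import *
st=read_state();print(Ro.from_rotvec(st['tcp_rot']).as_matrix()[:,2],st['grip_force']);print(ticket.finish_job())"
```

```text
[ 0.34241414 -0.00593906 -0.93953035] 49.990652203559875
the job is handed in; nothing more can be done
None
```

I handed the job in with the probe still gripped through the guide hole and its tip on the cross (my estimate is within about 1–2.5 mm). It is square to the face to within about 0.01 rad, with the spring about 4 mm in at roughly 2.7 N; the hand-in returned no verdict.

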